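# Load the decorating wheel and unlock it

## Task

Lift the white plaster house out of the blue mould and set it down, without dropping it, flat inside the orange frame on the decorating wheel, either way round, and let go of it. Then pull the red handle of the wheel's sprung locking pin straight up as far as it goes and keep holding it there so that the wheel is free for the painter: the program finishes while the gripper still holds the pin up. Leave the paints, jars and other things on the table where they are.

Things in the scene. Friction and masses are not known exactly. Their poses are not given: they have to be found in the camera images.
- house: white plaster cast of a small house, about 130 g, loose. Origin: centre of its underside; x along its 64 mm length (and roof ridge), y across its 44 mm width, z up. The upright side walls (at y = +-22 mm) rise 34 mm above the underside; above them the gable roof slopes to a ridge 52 mm above the underside; a chimney reaches 56 mm. At the start it stands with its lowest 12 mm in the mould's cavity, its long axis along the mould's x. Grip it across the 44 mm width.
- mould: lower half of a two-part mould, a rigid blue block fixed to the table, 140 mm (x) x 110 mm (y) x 26 mm high, with two short steel dowels 8 mm high at two opposite corners. Origin: centre of its underside, z up. In its top, at the centre, a cavity 67 x 47 mm and 12 mm deep (its floor 14 mm above the table).
- wheel: decorating wheel unit, fixed to the table: a round aluminium plate of 230 mm dia., top 50 mm above the table, which the pin locks (it does not turn in this job). Origin: on the wheel's axis at table height, z up; x points from the wheel's axis to the locking pin, which stands 100 mm away. A grey bracket behind the pin (out to 148 mm along x, 44 mm wide, 76 mm high) carries the pin over the rim.
- frame_floor (a point): centre of the floor inside the orange locating frame in the middle of the wheel, 52 mm above the table. The frame is 72 mm (along the wheel's x) x 52 mm (along y) inside, with walls 4 mm thick that stand 6 mm above this floor; the house's long axis goes along the wheel's x. Axes as the wheel's.
- pin_handle (a point): centre of the red bar handle of the locking pin, 114 mm above the table when the pin is in its hole; it rises with the pin. The bar is 46 mm long (along the wheel's x), 14 mm wide (along y), 16 mm high, on a 9 mm vertical stem; below the bar 22 mm are free down to the steel bush on the bracket (22 mm dia.).
- pin (a joint): travel of the locking pin, straight up, in m: 0 = home in its hole, 0.025 = fully back against its stop. A spring drives it home: lifting it takes about 4 N at the start and 10 N at the stop; let go, it snaps back.
- pot_red: small closed paint pot, red paint, white lid, 42 mm dia., 44 mm high, loose. Origin: centre of its underside. To be left alone.
- pot_blue: small closed paint pot, blue paint, white lid, 42 mm dia., 44 mm high, loose. Origin: centre of its underside. To be left alone.
- jar_yellow: jar of yellow paint, 72 mm dia., 96 mm high, loose. Origin: centre of its underside. To be left alone.
- brush_jar: open glass jar of brushes, 76 mm dia., 190 mm high over the brushes, loose. Origin: centre of its underside. To be left alone.
- mould_top: blue upper half of the mould, 140 x 110 x 32 mm, lying loose on the table with its hollow up (not needed). Origin: centre of its underside. To be left alone.
- palette: round white dish, 144 mm dia., 36 mm high, with five little paint pots, loose. Origin: centre of its underside. To be left alone.
- glue: white glue bottle, 52 mm dia., 130 mm high, loose. Origin: centre of its underside. To be left alone.
- spatula: spatula with a wooden handle, about 280 mm long, lying on the table at the left, loose. Origin: centre of its underside. To be left alone.
Mind the look-alikes: they are no part of the job. Leave any green or yellow look-alike of the house alone.

How it is judged:
By the outcome, as a careful person would: the job done as asked, in the order asked, and still so for the second after the job is handed in, while the arm keeps its last pose, push and grip.
It also fails if it takes over 51 s, if anything falls off the work surface, if the arm or the gripper's body presses on something with over 40 N, if the wrist force passes 120 N, or if a joint passes its speed limit or range.

## Robot

A 6-joint arm with a two-finger parallel gripper is mounted at the origin on the work surface. World frame = base frame: x ahead of the robot, y to its left, z up, the work surface at z = 0. Lengths are in m, angles in rad, forces in N, time in s.
With the tool pointing down it reaches from about 0.35 to 0.775 m from the base axis. Payload 5.5 kg.
Tool frame: the origin (TCP) lies midway between the tips of the shut fingers; the grasp point (between the pads) lies 19 mm behind it; z points along the fingers, y is the direction in which the jaws open and shut (so a half turn about z gives the same grasp; the last joint's range is limited). The gripper opens to 85 mm and grips with 20 to 120 N. Pads are 22 mm wide; open, the fingers measure 114 mm over their backs; the gripper's body (76 mm by 85 mm) begins 54 mm behind the grasp point. The pads swing forward as they close: fully open they stand 13 mm farther back than shut.
Start: joints at [0.987, 0.313, 0.046, 1.304, 0, 1.431], TCP at [0.247, 0.519, 0.231] pointing down, gripper open.
Joint ranges: [-2.76, 2.76], [-0.86, 1.69], [-1.03, 1.26], [-2.2, 2.34], [-1.47, 1.5], [-3.14, 3.14]. Speed limits (rad/s): [2.57, 2.57, 3.14, 3.14, 3.14, 3.14].

## Interface

Orientations are given as a unit quaternion [x, y, z, w].
In Python, from cell import robot, get_image, get_calibration, close_job gives the robot as it stands. The module is installed in compiled form; this text tells all that it offers.
- The arm moves only by the tool apply_moves, never from a script. Its argument "series" is a list of rows, each an object of numbers: "tx", "ty", "tz": the shift along the tool's x, y, z in m; "ax", "ay", "az": the turn, a rotation vector about the tool's x, y, z in degrees; "hand": the gripper command: -1 is fully open, 1 is shut, values between are in proportion. In form: [{"tx": .., "ty": .., "tz": .., "ax": .., "ay": .., "az": .., "hand": ..}, ...]. A call has 1 to 12 rows; each row shifts and turns the commanded pose from where the row before left it, along the tool's axes as they then stand; what a row does not reach is not made up. A row lasts 1/8 s, in which the tool goes at most 62.5 mm and 10.7 degrees, less where a joint would pass 70% of its speed; a pose out of reach is approached as far as the arm can. A call is refused whole if a number of a shift passes 0.0625 or a number of a turn 10.7, either way. A call with a gripper value outside its range is refused whole. The fingers move at their own pace and stop on an object; the grip force is fixed at half the most. Time passes only in rows, so rows that do not move let the fingers close. It gives the time, the measured TCP pose, the force and the opening at its end, in the units of the state.
- robot.read_state(): the state, without advancing time (a new reading comes with each control period).
- get_image(name): name is "scene" or "top" or "wrist"; returns the picture (420x560x3 uint8, red, green, blue); there is no depth.
- get_calibration(name): a dict with "fx", "fy", "cx", "cy" (pixels), "R" (3x3) and "t" (3): a world point X has camera coordinates R X + t; the wrist camera has in their place "tool_from_camera" (4x4, takes a point from camera to tool coordinates, whose origin is the TCP and whose axes are the flange's). Camera axes: x right, y down, z forward; pixel columns grow to the right and rows downward; lengths in m; the calibration is good to about 2 mm. A picture is of the moment at which its call begins: read the wrist's pose just before it. get_calibration takes no time and is no camera call.
- close_job(): hands the job in, once; it reports no verdict.
The state is a dict: "t": time; "joint_positions": joint angles; "joint_velocities": joint speeds; "tau": joint torques, N m; "position": TCP position; "eef_rot": TCP orientation; "contact_force": force on the tool from outside, world axes, zero at the start; "moment": the same for the moment, N m; "gripper_width": opening from 0.0 (shut) to 1.0 (fully open).
Only numpy, scipy, OpenCV 4.12 (cv2) and the standard library are available. Lean on these libraries where they do the work, as an engineer would, in place of code of your own. Each camera call takes 0.05 s, during which the arm holds its last target. There are 200 camera calls.

## Working session

There is one attempt and no reset: what is moved stays moved. The work goes in short steps, Python scripts to look and compute and a tool call to move; the robot and the scene stay as the last step left them, time stands still between calls to the robot, and variables do not carry over. Pictures are saved under pics/ and viewed, about 8 in all and at most 12, crops included, and the job is handed in when it is done.

Besides the shell and the picture viewer there is one more tool, called after ">>>" as a command line: name --argument value ..., lists and objects as JSON in quotes. apply_moves: Moves the arm, as the interface text tells. Its arguments: {"type":"object","properties":{"series":{"type":"array","items":{"type":"object","properties":{"tx":{"type":"number"},"ty":{"type":"number"},"tz":{"type":"number"},"ax":{"type":"number"},"ay":{"type":"number"},"az":{"type":"number"},"hand":{"type":"number"}}}}},"required":["series"]}

```bash
mkdir -p pics; python3 - <<'E'
from cell import *
import cv2,numpy as np
a=get_image("top");b=get_image("scene")
cv2.imwrite("pics/top.png",a[:,:,::-1]);cv2.imwrite("pics/scene.png",b[:,:,::-1])
for n in("top","scene","wrist"):print(n,get_calibration(n))
print(robot.read_state())
E
```

```text
top {'fx': 541.3831746622626, 'fy': 541.3831746622626, 'cx': 283.63918803011853, 'cy': 211.0576472636873, 'R': array([[ 0.02415814, -0.99970098,  0.00378556],
       [-0.99912887, -0.02427286, -0.03394598],
       [ 0.03402771, -0.00296219, -0.9994165 ]]), 't': array([-0.02942216,  0.55736074,  1.62656751])}
scene {'fx': 391.8068450062609, 'fy': 391.8068450062609, 'cx': 280.34956168175347, 'cy': 210.52431635365917, 'R': array([[-0.79460374,  0.60708544,  0.00722211],
       [ 0.47976512,  0.63515735, -0.60531031],
       [-0.37206225, -0.47751693, -0.79595683]]), 't': array([ 0.4586595 , -0.20456674,  1.55769308])}
wrist {'fx': 318.302059784253, 'fy': 318.302059784253, 'cx': 278.1154565471939, 'cy': 210.197173446175, 'tool_from_camera': array([[-1.76312906e-04, -9.51431137e-01, -3.07861592e-01,
         7.88068171e-02],
       [ 9.99999933e-01, -6.85099589e-05, -3.60975157e-04,
         2.32383695e-03],
       [ 3.22351419e-04, -3.07861635e-01,  9.51431085e-01,
        -1.42445488e-01],
       [ 0.00000000e+00,  0.00000000e+00,  0.00000000e+00,
         1.00000000e+00]])}
{'t': 0.1, 'joint_positions': array([ 9.87386028e-01,  3.13953515e-01,  4.51108936e-02,  1.30358029e+00,
       -3.11559257e-06,  1.43117774e+00]), 'joint_velocities': array([ 2.57435489e-05, -1.66480899e-03,  1.81307297e-03, -1.93075667e-03,
        1.08534190e-03, -1.06585790e-03]), 'tau': array([ 3.80936239e-03, -4.81724918e+01,  2.99244010e+01,  1.27417658e-02,
       -8.73252702e-05, -4.32855799e-06]), 'position': array([0.24666173, 0.51892183, 0.23048946]), 'eef_rot': array([ 2.20079316e-01,  9.75481642e-01, -7.61274387e-04, -2.86197406e-04]), 'contact_force': array([-0.34188864,  0.6400222 , -0.73551718]), 'moment': array([ 0.0077881 , -0.01655356, -0.00683012]), 'gripper_width': 0.9996753085853977}
```

View pics/top.png

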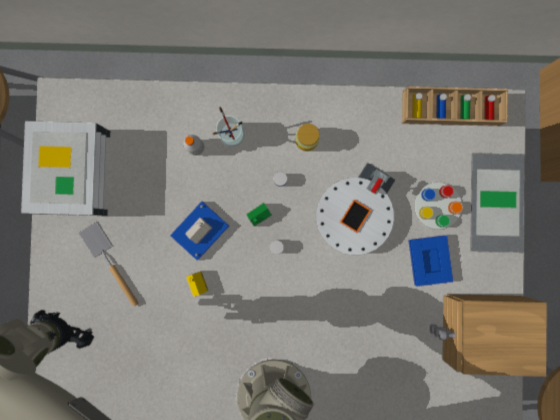

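View pics/scene.png

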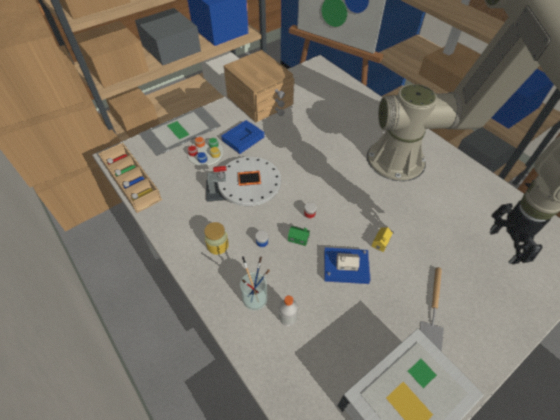

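The top view shows the mould with the white house at about (200,231), the wheel at (355,216) with the orange frame, and the red handle at (377,183). The scene view agrees. The green and yellow houses, at (259,214) and (197,284), are decoys.

```bash
cat > h.py <<'E'
from cell import *
import cv2,numpy as np
from scipy.spatial.transform import Rotation as Ro
def cam(n,s=None):
    c=get_calibration(n)
    if n!="wrist":
        R=np.array(c["R"]);return c,R.T,-R.T@c["t"]
    T=np.array(c["tool_from_camera"]);s=s or robot.read_state()
    Q=Ro.from_quat(s["eef_rot"]).as_matrix()
    return c,Q@T[:3,:3],Q@T[:3,3]+s["position"]
def ray(k,uv,z):
    c,R,o=k;uv=np.atleast_2d(uv).astype(float)
    d=np.c_[(uv[:,0]-c["cx"])/c["fx"],(uv[:,1]-c["cy"])/c["fy"],np.ones(len(uv))]@R.T
    return o+d*((z-o[2])/d[:,2])[:,None]
def proj(k,X):
    c,R,o=k;p=(np.atleast_2d(X)-o)@R
    return np.c_[c["fx"]*p[:,0]/p[:,2]+c["cx"],c["fy"]*p[:,1]/p[:,2]+c["cy"]]
def blobs(img,lo,hi,amin=20,box=None):
    m=cv2.inRange(cv2.cvtColor(img,cv2.COLOR_RGB2HSV),lo,hi)
    if box:
        q=np.zeros_like(m);x0,y0,x1,y1=box;q[y0:y1,x0:x1]=m[y0:y1,x0:x1];m=q
    cs,_=cv2.findContours(m,cv2.RETR_EXTERNAL,cv2.CHAIN_APPROX_NONE)
    return sorted([c for c in cs if cv2.contourArea(c)>amin],key=cv2.contourArea,reverse=True)
def rect(k,c,z):
    X=ray(k,c.reshape(-1,2),z)
    (x,y),(w,h),a=cv2.minAreaRect((X[:,:2]*1000).astype(np.float32))
    if w<h: w,h,a=h,w,a+90
    return np.round([x,y,w,h,a],1)
E
python3 - <<'E'
from h import *
im=cv2.imread("pics/top.png")[:,:,::-1].copy();k=cam("top")
for n,lo,hi,box,z in[("mould",(100,150,60),(125,255,255),(160,190,240,270),.026),("house",(0,0,150),(179,70,255),(184,216,216,246),.045),("frame",(5,140,120),(20,255,255),(335,195,375,240),.058),("red",(170,120,100),(179,255,255),(365,170,390,198),.122),("red0",(0,150,100),(4,255,255),(365,170,390,198),.122),("plate",(0,0,140),(179,40,255),(310,175,400,258),.05)]:
    for c in blobs(im,lo,hi,12,box)[:2]: print(n,cv2.boundingRect(c),rect(k,c,z))
cv2.imwrite("pics/c.png",cv2.resize(im[165:270,165:405,::-1],None,fx=3.3,fy=3.3,interpolation=cv2.INTER_CUBIC))
E
```

```text
mould (171, 202, 57, 57) [493.9 234.8 137.6 108.7 138.9]
house (186, 218, 18, 21) [500.7 246.6  65.2  20.  139.6]
frame (341, 200, 30, 32) [ 548.1 -226.3   78.6   58.7  149.2]
red0 (371, 179, 12, 14) [ 633.8 -275.9   42.3   12.6  150.2]
plate (310, 175, 90, 83) [ 547.3 -224.6  262.1  241.8   91.4]
```

View pics/c.png

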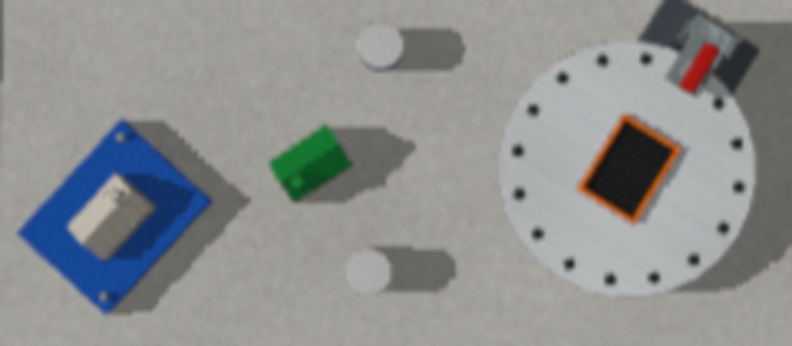

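>>> apply_moves --series '[{"az":8,"hand":-1},{"az":7.6,"hand":-1},{"tx":-0.0466,"ty":-0.0065,"tz":0.0088,"hand":-1},{"tx":-0.0466,"ty":-0.0065,"tz":0.0088,"hand":-1},{"tx":-0.0466,"ty":-0.0065,"tz":0.0088,"hand":-1},{"tx":-0.0466,"ty":-0.0065,"tz":0.0088,"hand":-1},{"tx":-0.0466,"ty":-0.0065,"tz":0.0088,"hand":-1},{"tx":-0.0466,"ty":-0.0065,"tz":0.0088,"hand":-1},{"tx":-0.0466,"ty":-0.0065,"tz":0.0088,"hand":-1},{"tx":-0.0466,"ty":-0.0065,"tz":0.0088,"hand":-1},{"hand":0.0},{"hand":0.0}]'

```text
$.series[0]: bad value
```

```bash
python3 - <<'E'
from h import *
s=robot.read_state();k=cam("wrist",s);im=get_image("wrist")
print(s["t"],s["position"],s["eef_rot"],s["gripper_width"],s["contact_force"])
cv2.imwrite("pics/w1.png",im[:,:,::-1])
for c in blobs(im,(100,150,40),(125,255,255),500)[:2]:print(cv2.boundingRect(c),rect(k,c,.026))
E
```

```text
0.1 [0.24666173 0.51892183 0.23048946] [ 2.20079316e-01  9.75481642e-01 -7.61274387e-04 -2.86197406e-04] 0.9996753085853977 [-0.34188864  0.6400222  -0.73551718]
(175, 361, 48, 29) [447.9 299.8  65.5  41.8  48.9]
```

View pics/w1.png

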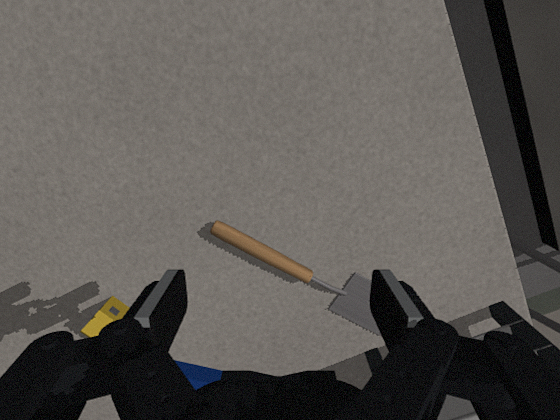

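The move was refused, probably because each row needs every key. The wrist view only shows the spatula below the start pose, with the fingers at the bottom of the picture.

>>> apply_moves --series '[{"tx":0,"ty":0,"tz":0,"ax":0,"ay":0,"az":8,"hand":-1},{"tx":0,"ty":0,"tz":0,"ax":0,"ay":0,"az":7.6,"hand":-1},{"tx":-0.0466,"ty":-0.0065,"tz":0.0088,"ax":0,"ay":0,"az":0,"hand":-1},{"tx":-0.0466,"ty":-0.0065,"tz":0.0088,"ax":0,"ay":0,"az":0,"hand":-1},{"tx":-0.0466,"ty":-0.0065,"tz":0.0088,"ax":0,"ay":0,"az":0,"hand":-1},{"tx":-0.0466,"ty":-0.0065,"tz":0.0088,"ax":0,"ay":0,"az":0,"hand":-1},{"tx":-0.0466,"ty":-0.0065,"tz":0.0088,"ax":0,"ay":0,"az":0,"hand":-1},{"tx":-0.0466,"ty":-0.0065,"tz":0.0088,"ax":0,"ay":0,"az":0,"hand":-1},{"tx":-0.0466,"ty":-0.0065,"tz":0.0088,"ax":0,"ay":0,"az":0,"hand":-1},{"tx":-0.0466,"ty":-0.0065,"tz":0.0088,"ax":0,"ay":0,"az":0,"hand":-1},{"tx":0,"ty":0,"tz":0,"ax":0,"ay":0,"az":0,"hand":-1},{"tx":0,"ty":0,"tz":0,"ax":0,"ay":0,"az":0,"hand":-1}]'

```text
t: 1.65
position: [0.4935, 0.2354, 0.1606]
eef_rot: [0.351, 0.936, -0.0, -0.001]
contact_force: [-0.1, -0.9, 0.0]
gripper_width: 0.999
```

```bash
python3 - <<'E'
from h import *
s=robot.read_state();k=cam("wrist",s);im=get_image("wrist")
print(s["t"],s["position"],s["eef_rot"],s["gripper_width"],s["contact_force"])
cv2.imwrite("pics/w2.png",im[:,:,::-1])
for c in blobs(im,(100,150,40),(125,255,255),500)[:2]:print(cv2.boundingRect(c),rect(k,c,.026))
E
```

```text
1.65 [0.49351217 0.23538172 0.16062442] [ 3.50690041e-01  9.36491395e-01 -1.49445268e-04 -5.82216799e-04] 0.9988832786775578 [-0.14648514 -0.88474834  0.03987991]
(214, 117, 130, 150) [493.2 238.7 138.7 109.  139. ]
```

View pics/w2.png

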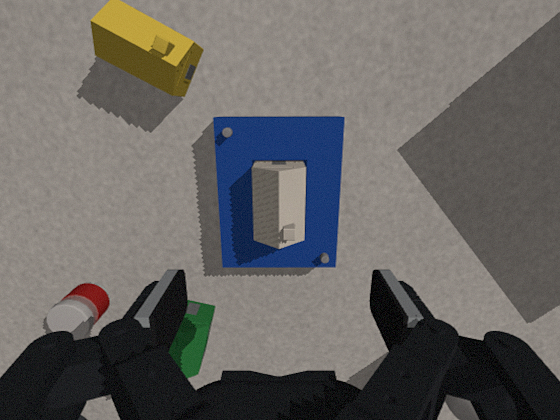

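The wrist view shows the white house upright at px (252–306, 160–248) in the mould, parallel to the jaws. Next I'll measure the house's own eaves and mould edges.

```bash
python3 - <<'E'
from h import *
k=cam("wrist");im=cv2.imread("pics/w2.png")[:,:,::-1].copy()
Q=Ro.from_quat(robot.read_state()["eef_rot"]).as_matrix();p=robot.read_state()["position"]
hs=blobs(im,(0,0,90),(40,90,255),300,(235,150,325,255))
for c in hs[:2]:print(cv2.boundingRect(c),cv2.contourArea(c))
x=hs[0].reshape(-1,2)
for r in(175,190,205,220,235):
    q=x[x[:,1]==r];e=np.array([[q[:,0].min()-.5,r],[q[:,0].max()+.5,r]])
    X=(ray(k,e,.048)-p)@Q;print(r,e[:,0],np.round(X*1000,1)[:,:2].tolist())
m=blobs(im,(100,150,40),(125,255,255),500)[0].reshape(-1,2)
for r in(130,160,200,240,255):
    q=m[m[:,1]==r];e=np.array([[q[:,0].min()-.5,r],[q[:,0].max()+.5,r]])
    X=(ray(k,e,.026)-p)@Q;print(r,e[:,0],np.round(X*1000,1)[:,:2].tolist())
# top of mould rows
for cx in (240,280,320):
    q=m[m[:,0]==cx];e=np.array([[cx,q[:,1].min()-.5],[cx,q[:,1].max()+.5]]);print(cx,e[:,1],np.round(((ray(k,e,.026)-p)@Q)*1000,1)[:,:2].tolist())
# top-cam tool-frame estimates
print(((np.array([.4939,.2348,.026])-p)@Q)*1000)
E
```

```text
(252, 161, 54, 88) 4148.5
175 [251.5 305.5] [[26.9, -19.5], [26.9, 24.5]]
190 [252.5 305.5] [[14.3, -19.0], [14.3, 24.8]]
205 [252.5 304.5] [[1.4, -19.3], [1.4, 24.3]]
220 [253.5 304.5] [[-12.0, -18.8], [-12.0, 24.6]]
235 [253.5 303.5] [[-25.8, -19.1], [-25.8, 24.1]]
130 [213.5 342.5] [[61.0, -52.6], [61.0, 56.7]]
160 [215.5 340.5] [[35.6, -52.4], [35.6, 56.5]]
200 [218.5 338.5] [[-0.6, -51.9], [-0.6, 56.9]]
240 [220.5 336.5] [[-39.9, -52.3], [-39.9, 57.3]]
255 [221.5 335.5] [[-55.5, -52.2], [-55.5, 57.2]]
240 [116.5 266.5] [[72.0, -29.7], [-67.8, -34.9]]
280 [116.5 266.5] [[72.0, 3.8], [-67.8, 4.0]]
320 [116.5 266.5] [[72.0, 37.2], [-67.8, 42.8]]
[ -1.24802254  -0.38867985 134.89611223]
```

House width measures 44 mm and the mould 140 x 109 mm, which matches the sizes given. The finger mid-column (278) lines up with the house mid-column (279), so the wrist calibration's y offset is about 2 mm off. The jaws are already centred.

>>> apply_moves --series '[{"tx":0.0005,"ty":0.0003,"tz":0.02,"ax":0,"ay":0,"az":0,"hand":-0.4},{"tx":0,"ty":0,"tz":0.02,"ax":0,"ay":0,"az":0,"hand":-0.4},{"tx":0,"ty":0,"tz":0.02,"ax":0,"ay":0,"az":0,"hand":-0.4},{"tx":0,"ty":0,"tz":0.02,"ax":0,"ay":0,"az":0,"hand":-0.4},{"tx":0,"ty":0,"tz":0.02,"ax":0,"ay":0,"az":0,"hand":-0.4},{"tx":0,"ty":0,"tz":0.018,"ax":0,"ay":0,"az":0,"hand":-0.4},{"tx":0,"ty":0,"tz":0,"ax":0,"ay":0,"az":0,"hand":-0.4},{"tx":0,"ty":0,"tz":0.009,"ax":0,"ay":0,"az":0,"hand":-0.4},{"tx":0,"ty":0,"tz":0.006,"ax":0,"ay":0,"az":0,"hand":-0.4},{"tx":0,"ty":0,"tz":0,"ax":0,"ay":0,"az":0,"hand":-0.4}]'

```text
t: 2.95
position: [0.4936, 0.236, 0.0277]
eef_rot: [0.35, 0.937, -0.0, -0.0]
contact_force: [0.3, -0.2, 0.4]
gripper_width: 0.699
```

```bash
python3 - <<'E'
from h import *
im=get_image("wrist");cv2.imwrite("pics/w3.png",im[:,:,::-1])
E
```

```text
(no output)
```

View pics/w3.png

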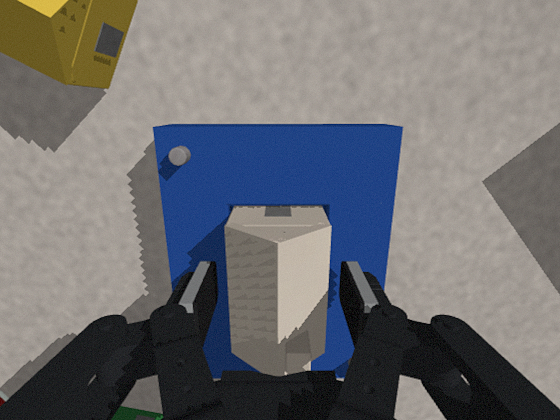

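The view shows the house centred between the pads (226–330, with the pads at 217 and 340). I'll go down 4 mm and close.

>>> apply_moves --series '[{"tx":0,"ty":0,"tz":0.004,"ax":0,"ay":0,"az":0,"hand":-0.4},{"tx":0,"ty":0,"tz":0,"ax":0,"ay":0,"az":0,"hand":-0.2},{"tx":0,"ty":0,"tz":0,"ax":0,"ay":0,"az":0,"hand":0.0},{"tx":0,"ty":0,"tz":0,"ax":0,"ay":0,"az":0,"hand":0.2},{"tx":0,"ty":0,"tz":0,"ax":0,"ay":0,"az":0,"hand":1},{"tx":0,"ty":0,"tz":0,"ax":0,"ay":0,"az":0,"hand":1},{"tx":0,"ty":0,"tz":0,"ax":0,"ay":0,"az":0,"hand":1}]'

```text
t: 3.88
position: [0.4941, 0.236, 0.0242]
eef_rot: [0.35, 0.937, 0.0, 0.0]
contact_force: [-1.0, -0.9, 4.4]
gripper_width: 0.502
```

>>> apply_moves --series '[{"tx":0,"ty":0,"tz":-0.003,"ax":0,"ay":0,"az":0,"hand":1},{"tx":0,"ty":0,"tz":-0.005,"ax":0,"ay":0,"az":0,"hand":1},{"tx":0,"ty":0,"tz":-0.01,"ax":0,"ay":0,"az":0,"hand":1},{"tx":0,"ty":0,"tz":-0.02,"ax":0,"ay":0,"az":0,"hand":1},{"tx":0,"ty":0,"tz":-0.03,"ax":0,"ay":0,"az":0,"hand":1},{"tx":0,"ty":0,"tz":-0.03,"ax":0,"ay":0,"az":0,"hand":1},{"tx":0,"ty":0,"tz":-0.025,"ax":0,"ay":0,"az":0,"hand":1},{"tx":0,"ty":0,"tz":0,"ax":0,"ay":0,"az":0,"hand":1}]'

```text
t: 4.88
position: [0.4955, 0.2365, 0.1494]
eef_rot: [0.35, 0.937, 0.002, 0.002]
contact_force: [0.5, 0.0, -1.1]
gripper_width: 0.502
```

```bash
python3 - <<'E'
from h import *
im=get_image("wrist");cv2.imwrite("pics/w4.png",im[:,:,::-1])
s=robot.read_state();print(s["position"],Ro.from_quat(s["eef_rot"]).as_matrix().round(4))
E
```

```text
[0.49448191 0.2361444  0.14772072] [[-7.544e-01  6.564e-01  2.200e-03]
 [ 6.564e-01  7.544e-01  7.000e-04]
 [-1.100e-03  2.000e-03 -1.000e+00]]
```

View pics/w4.png

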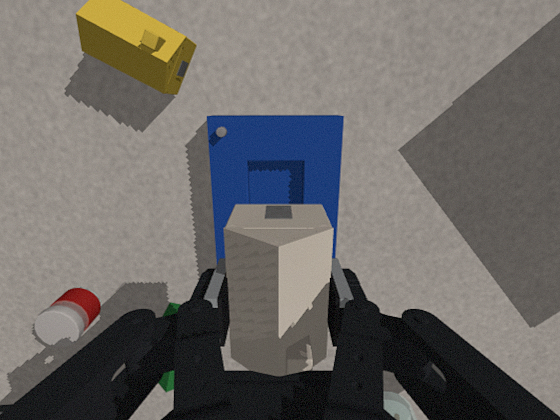

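The house is held level and the mould is empty. I'll carry it to a viewing pose above the wheel.

>>> apply_moves --series '[{"tx":0,"ty":0,"tz":-0.03,"ax":0,"ay":0,"az":-10.7,"hand":1},{"tx":-0.0156,"ty":-0.0186,"tz":-0.02,"ax":0,"ay":0,"az":0,"hand":1},{"tx":-0.0313,"ty":-0.0373,"tz":-0.0122,"ax":0,"ay":0,"az":0,"hand":1},{"tx":-0.0313,"ty":-0.0373,"tz":-0.01,"ax":0,"ay":0,"az":0,"hand":1},{"tx":-0.0313,"ty":-0.0373,"tz":0,"ax":0,"ay":0,"az":0,"hand":1},{"tx":-0.0313,"ty":-0.0373,"tz":0,"ax":0,"ay":0,"az":0,"hand":1},{"tx":-0.0313,"ty":-0.0373,"tz":0,"ax":0,"ay":0,"az":0,"hand":1},{"tx":-0.0313,"ty":-0.0373,"tz":0,"ax":0,"ay":0,"az":0,"hand":1},{"tx":-0.0313,"ty":-0.0373,"tz":0,"ax":0,"ay":0,"az":0,"hand":1},{"tx":-0.0313,"ty":-0.0373,"tz":0,"ax":0,"ay":0,"az":0,"hand":1},{"tx":-0.0313,"ty":-0.0373,"tz":0,"ax":0,"ay":0,"az":0,"hand":1},{"tx":-0.0156,"ty":-0.0186,"tz":0,"ax":0,"ay":0,"az":0,"hand":1}]'

```text
t: 6.42
position: [0.575, -0.2463, 0.2166]
eef_rot: [0.263, 0.965, 0.0, -0.001]
contact_force: [-0.2, 0.8, -0.5]
gripper_width: 0.504
```

>>> apply_moves --series '[{"tx":0,"ty":0,"tz":0,"ax":0,"ay":0,"az":0,"hand":1},{"tx":0,"ty":0,"tz":0,"ax":0,"ay":0,"az":0,"hand":1},{"tx":0,"ty":0,"tz":0,"ax":0,"ay":0,"az":0,"hand":1}]'

```text
t: 6.8
position: [0.5754, -0.2426, 0.2188]
eef_rot: [0.261, 0.965, 0.0, -0.0]
contact_force: [-0.5, -0.4, -0.6]
gripper_width: 0.502
```

```bash
python3 - <<'E'
from h import *
s=robot.read_state();k=cam("wrist",s);im=get_image("wrist");cv2.imwrite("pics/w5.png",im[:,:,::-1])
Q=Ro.from_quat(s["eef_rot"]).as_matrix();p=s["position"];print(s["t"],p,Q.round(4).tolist(),s["gripper_width"])
for c in blobs(im,(5,150,90),(20,255,255),200)[:2]:
    r=rect(k,c,.058);print(cv2.boundingRect(c),r,((np.r_[r[:2]/1000,.058]-p)@Q*1000).round(1))
E
```

```text
6.8 [ 0.57539148 -0.24258588  0.21876913] [[-0.8639, 0.5037, -0.0007], [0.5037, 0.8639, 0.0007], [0.001, 0.0003, -1.0]] 0.5019197866095418
(246, 115, 65, 84) [ 547.8 -224.3   78.8   59.1  149.6] [ 32.9   1.9 160.8]
(59, 298, 27, 22) [ 576.6 -506.5   29.    27.3   59.7] [-134.1 -227.4  160.6]
```

View pics/w5.png

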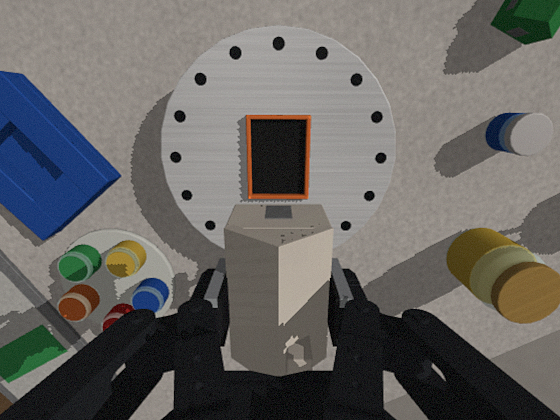

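The frame measures 79 x 59 mm (80 x 60 outside), is at an angle of 149.6° and lies 31–33 mm ahead along tool x. It is well aligned. I'll move over it and lower the house.

>>> apply_moves --series '[{"tx":0.0158,"ty":0,"tz":0,"ax":0,"ay":0,"az":0,"hand":1},{"tx":0.0157,"ty":0,"tz":0.01,"ax":0,"ay":0,"az":0,"hand":1},{"tx":0,"ty":0,"tz":0.03,"ax":0,"ay":0,"az":0,"hand":1},{"tx":0,"ty":0,"tz":0.03,"ax":0,"ay":0,"az":0,"hand":1},{"tx":0,"ty":0,"tz":0.03,"ax":0,"ay":0,"az":0,"hand":1},{"tx":0,"ty":0,"tz":0.025,"ax":0,"ay":0,"az":0,"hand":1},{"tx":0,"ty":0,"tz":0.012,"ax":0,"ay":0,"az":0,"hand":1},{"tx":0,"ty":0,"tz":0,"ax":0,"ay":0,"az":0,"hand":1},{"tx":0,"ty":0,"tz":0,"ax":0,"ay":0,"az":0,"hand":1}]'

```text
t: 7.98
position: [0.5493, -0.2283, 0.0833]
eef_rot: [0.261, 0.965, -0.0, 0.001]
contact_force: [-0.0, 0.5, -1.6]
gripper_width: 0.501
```

```bash
python3 - <<'E'
from h import *
s=robot.read_state();im=get_image("wrist")
print(s["position"])
sc=get_image("scene")
a=cv2.resize(im[100:400,150:410,::-1],(520,600))
b=cv2.resize(sc[155:215,215:285,::-1],(280,240),interpolation=cv2.INTER_CUBIC)
o=np.zeros((600,800,3),np.uint8);o[:,:520]=a;o[:240,520:]=b;cv2.imwrite("pics/w6.png",o)
E
```

```text
[ 0.54925401 -0.22825843  0.0833226 ]
```

View pics/w6.png

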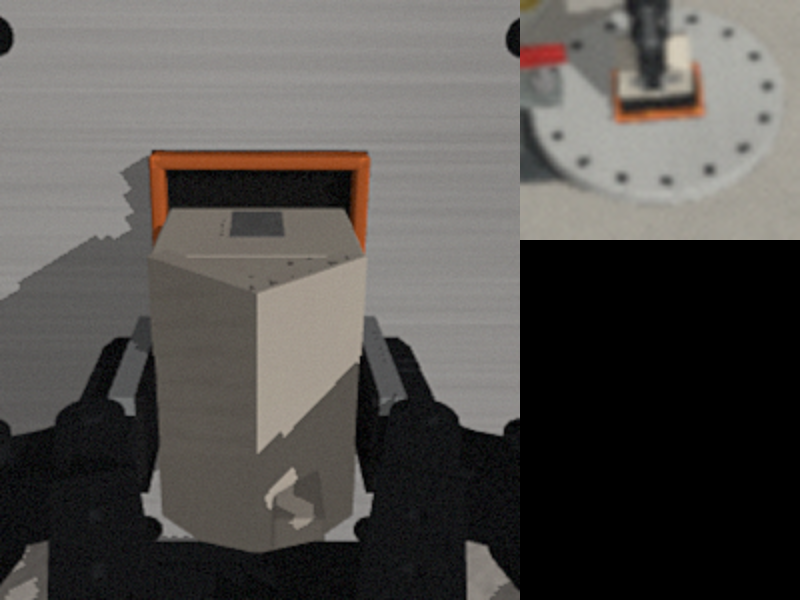

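The view shows the house centred across the frame and roughly 2 mm short along tool x. I'll correct that and lower it gently.

>>> apply_moves --series '[{"tx":0.002,"ty":0,"tz":0.004,"ax":0,"ay":0,"az":0,"hand":1},{"tx":0,"ty":0,"tz":0.005,"ax":0,"ay":0,"az":0,"hand":1},{"tx":0,"ty":0,"tz":0.005,"ax":0,"ay":0,"az":0,"hand":1},{"tx":0,"ty":0,"tz":0.003,"ax":0,"ay":0,"az":0,"hand":1},{"tx":0,"ty":0,"tz":0.001,"ax":0,"ay":0,"az":0,"hand":1},{"tx":0,"ty":0,"tz":0,"ax":0,"ay":0,"az":0,"hand":1},{"tx":0,"ty":0,"tz":0,"ax":0,"ay":0,"az":0,"hand":1}]'

```text
t: 8.95
position: [0.5469, -0.2271, 0.0642]
eef_rot: [0.262, 0.965, 0.0, 0.0]
contact_force: [-0.0, 0.1, -1.6]
gripper_width: 0.502
```

>>> apply_moves --series '[{"tx":0,"ty":0,"tz":0.001,"ax":0,"ay":0,"az":0,"hand":1},{"tx":0,"ty":0,"tz":0.0008,"ax":0,"ay":0,"az":0,"hand":1},{"tx":0,"ty":0,"tz":0,"ax":0,"ay":0,"az":0,"hand":1}]'

```text
t: 9.32
position: [0.5467, -0.227, 0.0623]
eef_rot: [0.262, 0.965, 0.0, 0.0]
contact_force: [0.1, -0.6, -1.2]
gripper_width: 0.498
```

>>> apply_moves --series '[{"tx":0,"ty":0,"tz":0.0008,"ax":0,"ay":0,"az":0,"hand":1},{"tx":0,"ty":0,"tz":0,"ax":0,"ay":0,"az":0,"hand":1},{"tx":0,"ty":0,"tz":0,"ax":0,"ay":0,"az":0,"hand":1}]'

```text
t: 9.7
position: [0.5468, -0.227, 0.0623]
eef_rot: [0.262, 0.965, -0.0, 0.0]
contact_force: [-2.1, 0.6, 5.3]
gripper_width: 0.499
```

It touched down at the expected height (5 N). I'll release it and retreat up.

>>> apply_moves --series '[{"tx":0,"ty":0,"tz":0,"ax":0,"ay":0,"az":0,"hand":-0.1},{"tx":0,"ty":0,"tz":0,"ax":0,"ay":0,"az":0,"hand":-0.3},{"tx":0,"ty":0,"tz":0,"ax":0,"ay":0,"az":0,"hand":-0.6},{"tx":0,"ty":0,"tz":0,"ax":0,"ay":0,"az":0,"hand":-0.6},{"tx":0,"ty":0,"tz":-0.005,"ax":0,"ay":0,"az":0,"hand":-0.6},{"tx":0,"ty":0,"tz":-0.02,"ax":0,"ay":0,"az":0,"hand":-0.6},{"tx":0,"ty":0,"tz":-0.04,"ax":0,"ay":0,"az":0,"hand":-0.6},{"tx":0,"ty":0,"tz":-0.05,"ax":0,"ay":0,"az":0,"hand":-0.6},{"tx":0,"ty":0,"tz":-0.05,"ax":0,"ay":0,"az":0,"hand":-0.6},{"tx":-0.02,"ty":0,"tz":-0.01,"ax":0,"ay":0,"az":0,"hand":-0.6},{"tx":0,"ty":0,"tz":0,"ax":0,"ay":0,"az":0,"hand":-0.6},{"tx":0,"ty":0,"tz":0,"ax":0,"ay":0,"az":0,"hand":-0.6}]'

```text
t: 11.2
position: [0.5631, -0.2366, 0.2354]
eef_rot: [0.262, 0.965, 0.0, -0.001]
contact_force: [-0.1, -0.4, -0.9]
gripper_width: 0.8
```

```bash
python3 - <<'E'
from h import *
s=robot.read_state();k=cam("wrist",s);im=get_image("wrist");cv2.imwrite("pics/w7.png",im[:,:,::-1])
Q=Ro.from_quat(s["eef_rot"]).as_matrix();p=s["position"];print(s["t"],p,s["gripper_width"])
for c in blobs(im,(5,150,90),(20,255,255),100)[:1]:print(cv2.boundingRect(c),rect(k,c,.058))
for c in blobs(im,(0,150,60),(4,255,255),30)+blobs(im,(175,150,60),(179,255,255),30):
    r=rect(k,c,.122);print("red",cv2.boundingRect(c),r,((np.r_[r[:2]/1000,.122]-p)@Q*1000).round(1))
E
```

```text
11.2 [ 0.56309981 -0.23660654  0.23542687] 0.8003671204803882
(486, 267, 62, 57) [816.5 -62.6  69.   68.  113.6]
red (272, 262, 15, 48) [ 630.6 -272.6   48.9   12.7  149.3] [-76.7   3.  113.3]
red (119, 306, 23, 12) [ 582.6 -406.7   20.    11.9   46. ] [-103.  -137.   113.2]
red (113, 319, 20, 9) [ 588.6 -422.    19.8    6.9   73.9] [-115.9 -147.1  113.2]
```

View pics/w7.png

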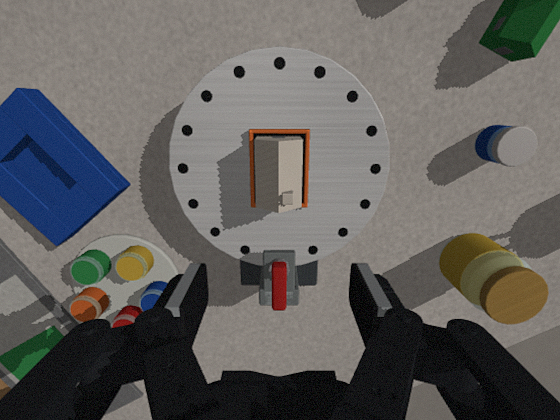

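The house stands flat inside the orange frame. The red handle is at px (279,286), about −80 mm along tool x. I'll approach it to just above.

>>> apply_moves --series '[{"tx":-0.02,"ty":0.0012,"tz":0,"ax":0,"ay":0,"az":0,"hand":-0.6},{"tx":-0.03,"ty":0,"tz":0,"ax":0,"ay":0,"az":0,"hand":-0.5},{"tx":-0.03,"ty":0,"tz":0.005,"ax":0,"ay":0,"az":0,"hand":-0.4},{"tx":0,"ty":0,"tz":0.03,"ax":0,"ay":0,"az":0,"hand":-0.3},{"tx":0,"ty":0,"tz":0.03,"ax":0,"ay":0,"az":0,"hand":-0.3},{"tx":0,"ty":0,"tz":0.03,"ax":0,"ay":0,"az":0,"hand":-0.3},{"tx":0,"ty":0,"tz":0,"ax":0,"ay":0,"az":0,"hand":-0.3},{"tx":0,"ty":0,"tz":0,"ax":0,"ay":0,"az":0,"hand":-0.3}]'

```text
t: 12.25
position: [0.6336, -0.2764, 0.1421]
eef_rot: [0.262, 0.965, 0.0, 0.0]
contact_force: [-0.8, 0.4, 0.2]
gripper_width: 0.646
```

```bash
python3 - <<'E'
from h import *
s=robot.read_state();k=cam("wrist",s);im=get_image("wrist");cv2.imwrite("pics/w8.png",im[:,:,::-1])
Q=Ro.from_quat(s["eef_rot"]).as_matrix();p=s["position"];print(s["t"],p,s["gripper_width"])
for c in blobs(im,(0,150,40),(6,255,255),100)+blobs(im,(175,150,40),(179,255,255),100):
    r=rect(k,c,.122);print("red",cv2.boundingRect(c),r,((np.r_[r[:2]/1000,.122]-p)@Q*1000).round(1))
E
```

```text
12.25 [ 0.6335735  -0.27639584  0.14211158] 0.6464615175231562
red (265, 210, 25, 78) [ 631.8 -273.6   47.2   13.2  149.2] [ 2.9  1.5 20.1]
red (47, 309, 35, 28) [ 608.2 -409.5   20.6   19.4   59.7] [ -45.3 -127.7   20.1]
red (52, 291, 47, 35) [ 602.9 -393.2   24.8   19.4   22.7] [ -32.5 -116.3   20.1]
```

View pics/w8.png

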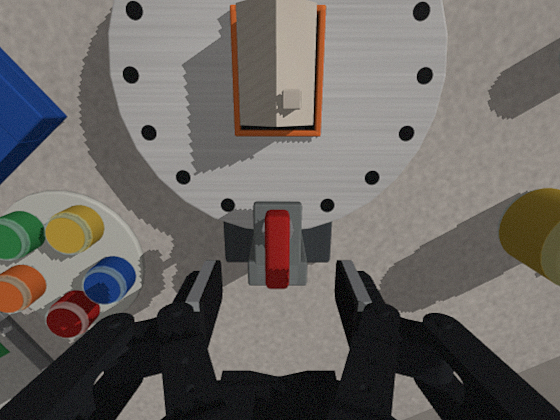

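The bar is centred between the fingers (px 277 vs 278), and the house is well seated in the frame. I'll go down and grip the bar.

>>> apply_moves --series '[{"tx":0.001,"ty":-0.0005,"tz":0.015,"ax":0,"ay":0,"az":0,"hand":-0.3},{"tx":0,"ty":0,"tz":0.02,"ax":0,"ay":0,"az":0,"hand":-0.2},{"tx":0,"ty":0,"tz":0.012,"ax":0,"ay":0,"az":0,"hand":0},{"tx":0,"ty":0,"tz":0,"ax":0,"ay":0,"az":0,"hand":0.3},{"tx":0,"ty":0,"tz":0,"ax":0,"ay":0,"az":0,"hand":0.5},{"tx":0,"ty":0,"tz":0,"ax":0,"ay":0,"az":0,"hand":1},{"tx":0,"ty":0,"tz":0,"ax":0,"ay":0,"az":0,"hand":1},{"tx":0,"ty":0,"tz":0,"ax":0,"ay":0,"az":0,"hand":1},{"tx":0,"ty":0,"tz":0,"ax":0,"ay":0,"az":0,"hand":1}]'

```text
t: 13.42
position: [0.633, -0.2769, 0.0955]
eef_rot: [0.262, 0.965, -0.0, 0.001]
contact_force: [-1.0, -1.4, 6.1]
gripper_width: 0.152
```

>>> apply_moves --series '[{"tx":0,"ty":0,"tz":-0.003,"ax":0,"ay":0,"az":0,"hand":1},{"tx":0,"ty":0,"tz":-0.004,"ax":0,"ay":0,"az":0,"hand":1},{"tx":0,"ty":0,"tz":-0.004,"ax":0,"ay":0,"az":0,"hand":1},{"tx":0,"ty":0,"tz":-0.004,"ax":0,"ay":0,"az":0,"hand":1},{"tx":0,"ty":0,"tz":-0.004,"ax":0,"ay":0,"az":0,"hand":1},{"tx":0,"ty":0,"tz":-0.003,"ax":0,"ay":0,"az":0,"hand":1},{"tx":0,"ty":0,"tz":0,"ax":0,"ay":0,"az":0,"hand":1},{"tx":0,"ty":0,"tz":0,"ax":0,"ay":0,"az":0,"hand":1}]'

```text
t: 14.42
position: [0.6328, -0.2768, 0.115]
eef_rot: [0.262, 0.965, 0.0, -0.0]
contact_force: [4.3, -3.8, -8.1]
gripper_width: 0.15
```

The force is −8.1 N at about 20 mm, which fits the spring. I'll continue to the stop.

>>> apply_moves --series '[{"tx":0,"ty":0,"tz":-0.003,"ax":0,"ay":0,"az":0,"hand":1},{"tx":0,"ty":0,"tz":-0.002,"ax":0,"ay":0,"az":0,"hand":1},{"tx":0,"ty":0,"tz":0,"ax":0,"ay":0,"az":0,"hand":1},{"tx":0,"ty":0,"tz":0,"ax":0,"ay":0,"az":0,"hand":1}]'

```text
t: 14.92
position: [0.6328, -0.2768, 0.1196]
eef_rot: [0.262, 0.965, 0.0, -0.0]
contact_force: [5.4, -5.0, -10.2]
gripper_width: 0.152
```

>>> apply_moves --series '[{"tx":0,"ty":0,"tz":-0.001,"ax":0,"ay":0,"az":0,"hand":1},{"tx":0,"ty":0,"tz":-0.0007,"ax":0,"ay":0,"az":0,"hand":1},{"tx":0,"ty":0,"tz":0,"ax":0,"ay":0,"az":0,"hand":1},{"tx":0,"ty":0,"tz":0,"ax":0,"ay":0,"az":0,"hand":1}]'

```text
t: 15.42
position: [0.6328, -0.2768, 0.1207]
eef_rot: [0.262, 0.965, 0.0, -0.001]
contact_force: [5.9, -4.9, -12.0]
gripper_width: 0.153
```

>>> apply_moves --series '[{"tx":0,"ty":0,"tz":-0.0008,"ax":0,"ay":0,"az":0,"hand":1},{"tx":0,"ty":0,"tz":0,"ax":0,"ay":0,"az":0,"hand":1},{"tx":0,"ty":0,"tz":0,"ax":0,"ay":0,"az":0,"hand":1},{"tx":0,"ty":0,"tz":0,"ax":0,"ay":0,"az":0,"hand":1}]'

```text
t: 15.92
position: [0.6328, -0.2768, 0.1207]
eef_rot: [0.262, 0.965, 0.0, -0.001]
contact_force: [7.9, -5.5, -15.5]
gripper_width: 0.15
```

```bash
python3 - <<'E'
from h import *
s=robot.read_state();im=get_image("wrist");sc=get_image("scene");top=get_image("top")
print(s["position"],s["contact_force"],s["gripper_width"])
o=np.zeros((600,800,3),np.uint8);o[:420,:560]=im[:,:,::-1]
o[:240,560:]=cv2.resize(sc[150:210,200:260,::-1],(240,240));o[240:480,560:]=cv2.resize(top[160:260,310:410,::-1],(240,240))
cv2.imwrite("pics/w9.png",o)
E
```

```text
[ 0.63281934 -0.27675978  0.12070687] [  7.85802231  -5.54708854 -15.4937437 ] 0.15038706305951832
```

View pics/w9.png

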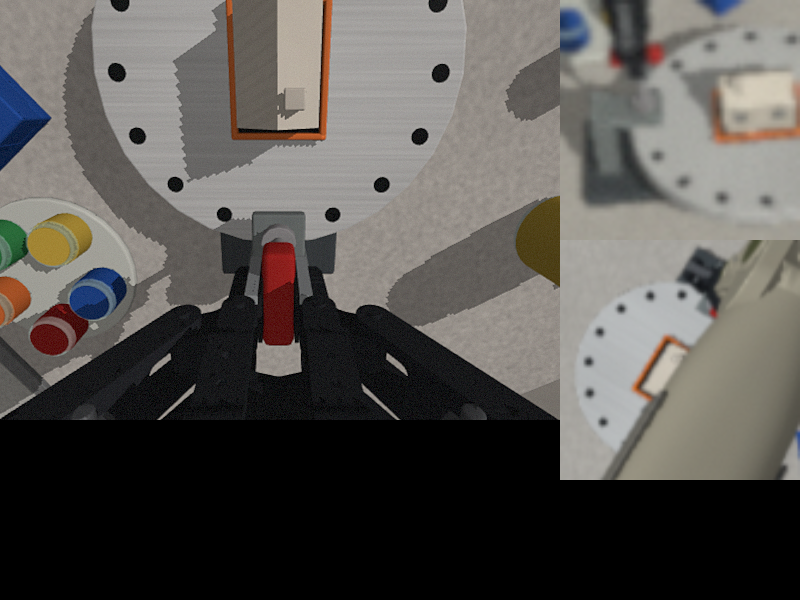

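The pin is at its stop: the tool rose 25.2 mm, and the last pull added 3.5 N with no further rise. The picture shows the house in the frame and the red bar in the gripper. Handing in.

```bash
python3 -c "
from cell import *
print(close_job())"
```

```text
the job is handed in; nothing more can be done
None
```

The house is out of the mould and set down flat inside the orange frame. I let go of it, then pulled the pin up to its stop, and the gripper was still holding it there when I handed the job in. The last reading was at about 16 s of the 51 s allowed.

- **House:** It touched down with 5 N at the height the frame floor predicts. Three later views showed it upright inside the frame.
- **Pin:** The tool rose 25.2 mm. The last 0.8 mm of commanded pull gave no further rise, and the force went from 12 to 15.5 N, so the pin is against its stop. The grip width stayed steady at about 0.15. There is a side force of about 9.6 N on the handle, which I left as it was.
- **Checks that disagreed:**
  - The wrist and top cameras differed by about 3–4 mm. The wrist camera's sideways offset looks about 2 mm off, so I corrected for it by lining up with the fingers in the picture.
  - The house first hung about 2 mm short of the frame's centre, and I corrected that before lowering it.
- **Refused move:** The first move call was rejected because its rows left out some numbers; nothing moved.

I saw nothing else on the table touched or moved, but I did not measure the other objects afterwards.

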